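Seat the gauging stage on its three ball feet

ROBOT

A 6-joint arm with a two-finger parallel gripper is mounted at the origin on the work surface. World frame = base frame: x ahead of the robot, y to its left, z up, the work surface at z = 0. Lengths are in mm, angles in rad, forces in N, time in s.
With the tool pointing down it reaches from about 275 to 750 mm from the base axis. Payload 10.2 kg.
Tool frame: the origin (TCP) lies between the finger pads; the fingertips stand 22 mm ahead of it and the grasp point (between the pads) lies 3 mm ahead of it (ctrl.nose_length is the distance from the TCP to the fingertips, in mm); z points along the fingers, y is the line along which they close (so a half turn about z gives the same grasp; the last joint's range is limited). The gripper opens to 85 mm and grips with 20 to 120 N. Pads are 22 mm wide; open, the fingers measure 114 mm over their backs; the gripper's body (76 mm by 85 mm) begins 54 mm behind the grasp point. The pads swing forward as they close: fully open they stand 13 mm farther back than shut.
Start: joints at [0.885, 0.313, 1.498, -0, 1.331, -0.223], TCP at [234.402, 469.773, 253.294] pointing down, gripper open.
Joint ranges: [-2.94, 2.94], [-0.97, 2.17], [0.19, 2.56], [-1.23, 4.37], [0.02, 3.11], [-2.88, 2.88]. Speed limits (rad/s): [2.39, 2.39, 3.01, 3.14, 3.14, 3.14].

INTERFACE

Orientations are given as a unit quaternion [w, x, y, z].
In Python, from rig import sense, imaging, ctrl gives the robot as it stands. The module is installed in compiled form; this text tells all that it offers.
- The arm moves only by the tool apply_moves, never from a script. Its argument "commands" is a list of rows, each a list of 5 numbers: the gripper command: -1 is fully open, 1 is shut, values between are in proportion, then the shift along the tool's x, y, z in mm, then the turn about the tool's z in degrees. A call has 1 to 20 rows; each row shifts and turns the commanded pose from where the row before left it, along the tool's axes as they then stand; what a row does not reach is not made up. A row lasts 1/8 s, in which the tool goes at most 62.5 mm and 10.7 degrees, less where a joint would pass 70% of its speed; a pose out of reach is approached as far as the arm can. A call is refused whole if a number of a shift passes 62.5 or a number of a turn 10.7, either way. A call with a gripper value outside its range is refused whole. The fingers move at their own pace and stop on an object; "newtons" is the grip in N (left out, the last holds). Time passes only in rows, so rows that do not move let the fingers close. It gives the time, the measured TCP pose, the force, the opening and the grip force at its end, in the units of the state.
- sense(): the state, without advancing time (a new reading comes with each control period).
- imaging.capture(name): name is "scene" or "top"; returns the picture (420x560x3 uint8, blue, green, red); there is no depth.
- imaging.calibration(name): a dict with "camera_matrix" (3x3 intrinsics, pixels), "k1" (the pictures are not rectified: a ray, as slopes to the right and down, at radius r is drawn at 1 + k1 r^2 times it, then the intrinsics apply), "world_to_cam" (4x4, takes a point from world to camera coordinates). Camera axes: x right, y up, looking along -z (the intrinsics and any distortion apply to the point x, -y, -z); pixel columns grow to the right and rows downward; lengths in mm; the calibration is good to about 2 mm. A picture is of the moment at which its call begins. calibration takes no time and is no camera call.
- ctrl.finish_job(): hands the job in; it is judged then, once.
The state is a dict: "time_s": time; "joints": joint angles; "dq": joint speeds; "tau": joint torques, N m; "eef_pos": TCP position; "ee_rot": TCP orientation; "force": force on the tool from outside, world axes, zero at the start; "wrist_torque": the same for the moment, N m; "grip_width": opening from 0.0 (shut) to 1.0 (fully open); "grip_force": force on a finger pad.
Only numpy, scipy, OpenCV 4.12 (cv2) and the standard library are available. Lean on these libraries where they do the work, as an engineer would, in place of code of your own. Each camera call takes 0.05 s, during which the arm holds its last target. There are 200 camera calls.

TASK

The T-shaped gauging stage is standing on the plain end of its grey base. Slide it along the base, stem first, until its three ball feet drop home into the cone, the V-groove and the flat seat, and leave it there. Keep it on the base rather than lifting it off, and leave the bowl, the jar and the gouge alone.

Things in the scene. Friction and masses are not known exactly. Their poses are not given: they have to be found in the camera images.
- base: Grey block fixed to the bench, 310 x 170 x 40 mm high; its flat top is the deck. Origin at bench level below the stage's home. x: the way the stage slides home; z up. Spans x -215 to +95, y -85 to +85 mm. The -x end is plain deck; sunk in the +x end, brass-lined, are a conical cup, a V-groove and a round flat recess.
- stage: Loose T-shaped aluminium plate, 0.6 kg, on three slippery steel balls of radius 9 mm. Origin level with the balls' undersides; plate 16 to 29 mm above it. Cross-bar x -55 to -10, y -60 to +60 mm; stem x -10 to +60 mm, 46 wide. On the deck its origin is at z 40 mm; home, at z 32 mm, matching the base in x, y and yaw. Starts 90-130 mm short of home, within 15 mm sideways and 0.3 rad.
- stage_back (a point): Middle of the straight vertical back edge of the stage's cross-bar, 120 mm wide and 13 mm high (stage x -55, y 0, z +22.5 mm). Pushing here drives the stage home; once it is within a few mm and let go, the seats pull it in by its weight. Pushed too far, the balls climb out again.
- stage_post (a point): Top centre of the turned wooden post on the stage, mushroom-shaped, 38 mm tall: head 36 mm across in the top 12 mm, waist 26, foot 40 (stage x -12, y 0, z +67 mm).
- foot_cone (a point): Centre of the ball under the stage's cross-bar at its +y end (stage x -32, y +42, z +9 mm); belongs in the cone.
- foot_flat (a point): Centre of the ball under the cross-bar at its -y end (stage x -32, y -42, z +9 mm); belongs on the flat seat.
- foot_groove (a point): Centre of the ball under the tip of the stem (stage x +42, y 0, z +9 mm); belongs in the V-groove.
- seat_cone (a point): Where the centre of the cone's ball rests when home: conical cup, 22 mm wide at the mouth, flanks 50 degrees from level (base x -32, y +42 mm, 41 mm above the bench).
- seat_flat (a point): Where the centre of the flat seat's ball rests when home: round recess 30 mm across and 8 mm deep (base x -32, y -42 mm, 41 mm above the bench).
- seat_groove (a point): Where the centre of the groove's ball rests when home: V-groove along the base's x axis, 44 mm long, 22 mm wide at the mouth, flanks 50 degrees from level (base x +42, y 0, 41 mm above the bench).
- bowl: Bystander: turned wooden bowl, 120 mm across, 50 mm high; origin under its centre.
- wax: Bystander: amber glass jar, 68 mm across, 70 mm high; origin under its centre.
- gouge: Bystander: turning gouge with a dark wooden handle lying on the bench, about 385 mm long, 25 mm thick, along its x axis (from -215 to +170 mm); origin at bench level.
There are look-alikes about, which are no part of the job. Of the things like the stage, leave any that is purple; of the rest the smaller one is meant.

How it is judged (in metres and radians):
At the end, for the whole second after the job is handed in: Each of the stage's three balls rests within 3 mm of its own home point (cone, V-groove, flat seat) and the stage is at rest (distance between foot_cone and seat_cone below 0.003 m and distance between foot_flat and seat_flat below 0.003 m and distance between foot_groove and seat_groove below 0.003 m and linear speed of stage below 0.01 m/s); the robot touches nothing.
It fails at once if the stage is lifted off the base (more than 25 mm above the deck) (z of stage in the frame of base above 0.065 m).
It fails at once if the bowl is moved (over 30 mm) (distance of bowl from where it was at the start of the episode above 0.03 m).
It fails at once if the jar is moved (over 30 mm) (distance of wax from where it was at the start of the episode above 0.03 m).
It fails at once if the gouge is moved (over 30 mm) (distance of gouge from where it was at the start of the episode above 0.03 m).
It also fails if it takes over 35 s, if anything falls off the work surface, if the arm or the gripper's body presses on something with over 40 N, if the wrist force passes 120 N, or if a joint passes its speed limit or range.

## Working session

There is one attempt and no reset: what is moved stays moved. The work goes in short steps, Python scripts to look and compute and a tool call to move; the robot and the scene stay as the last step left them, time stands still between calls to the robot, and variables do not carry over. Pictures are saved under pics/ and viewed, at most 10 in all, crops included, and the job is handed in when it is done.

Besides the shell and the picture viewer there is one more tool, called after "Request:" by a JSON object that holds its "api" and its "payload", one argument or row to a line. apply_moves: Moves the arm, as the interface text tells. Its arguments: {"type":"object","properties":{"commands":{"type":"array","items":{"type":"array","items":{"type":"number"}}},"newtons":{"type":"number"}},"required":["commands"]}

```bash
mkdir -p pics
cat > h.py <<'E'
import numpy as np, cv2
from rig import sense, imaging, ctrl
def cal(n):
    c=imaging.calibration(n); return np.array(c["camera_matrix"]),c["k1"],np.array(c["world_to_cam"])
def proj(n,P):
    K,k,T=cal(n); P=np.atleast_2d(P); c=P@T[:3,:3].T+T[:3,3]; s=np.c_[c[:,0],-c[:,1]]/-c[:,2:3]
    s=s*(1+k*(s**2).sum(1,keepdims=True)); return s@K[:2,:2].T+K[:2,2]
def unproj(n,uv,z):
    K,k,T=cal(n); uv=np.atleast_2d(np.array(uv,float))
    d=(uv-K[:2,2])@np.linalg.inv(K[:2,:2]).T; s=d.copy()
    for _ in range(20): s=d/(1+k*(s**2).sum(1,keepdims=True))
    r=np.c_[s[:,0],-s[:,1],-np.ones(len(s))]@T[:3,:3]; o=-T[:3,:3].T@T[:3,3]
    return o+r*((z-o[2])/r[:,2:3])
E
python3 - <<'E'
from h import *
for n in("scene","top"):
    cv2.imwrite(f"pics/{n}0.png",cv2.resize(imaging.capture(n),(800,600),interpolation=cv2.INTER_CUBIC))
    K,k,T=cal(n);print(n,-T[:3,:3].T@T[:3,3],K[0,0],k)
print(sense())
E
```

```text
scene [1289.97618228 -273.84871149  796.37427871] 391.74391697192664 0.028309701904895748
top [ 486.55075643   -9.31183989 1111.01911454] 443.5132525606995 -0.09204229374153917
{'time_s': 0.1, 'joints': array([ 8.84622682e-01,  3.13374286e-01,  1.49832006e+00, -3.73267408e-06,
        1.33098763e+00, -2.23386051e-01]), 'dq': array([ 0.0016059 , -0.00283991, -0.00012519, -0.00070033,  0.00050282,
       -0.00035223]), 'tau': array([ 2.97188781e-03, -4.12900794e+01, -2.60138834e+01, -1.22348229e-04,
        3.09147115e-03, -6.08894720e-05]), 'eef_pos': array([234.26577466, 469.62383189, 252.81785014]), 'ee_rot': array([-2.37623011e-04,  2.29333928e-01,  9.73347653e-01, -4.90099105e-04]), 'force': array([0.33423945, 0.30025004, 0.13459042]), 'wrist_torque': array([-0.0062451 ,  0.00503928, -0.01086162]), 'grip_force': 0.0, 'grip_width': 0.9998942193629121}
```

View pics/scene0.png

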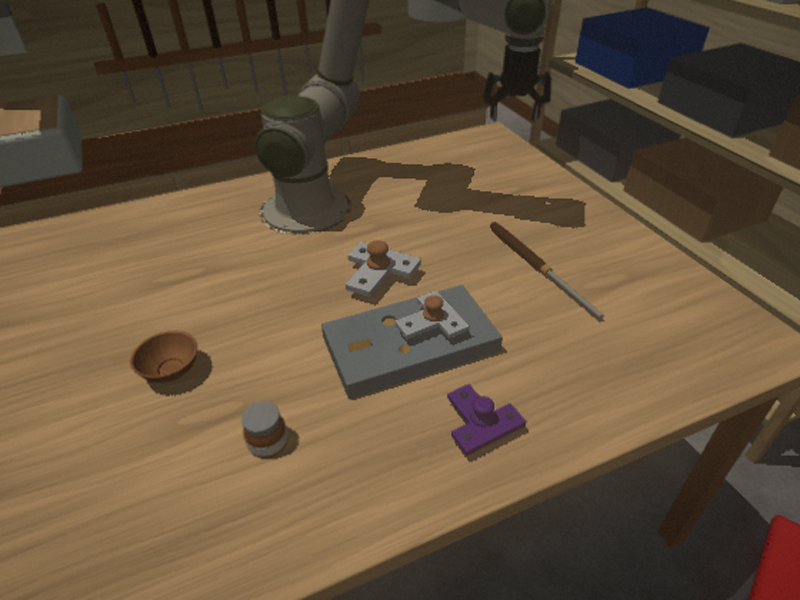

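View pics/top0.png

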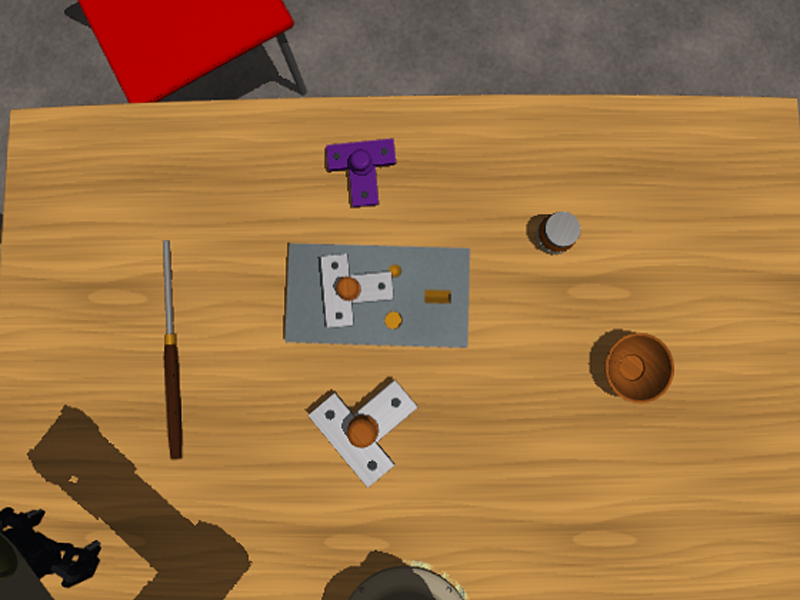

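The stage is the smaller silver T on the base. In the top view its post is at about (347,288), with the cone at (395,270), the flat seat at (393,320) and the groove at (437,296). The base slides towards image right. I'll enlarge that area.

Run:
```python
from h import *
im=imaging.capture("top")
cv2.imwrite("pics/top_crop.png",cv2.resize(im[165:249,196:332],None,fx=5.8,fy=5.8,interpolation=cv2.INTER_CUBIC))
```

```text
(no output)
```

View pics/top_crop.png

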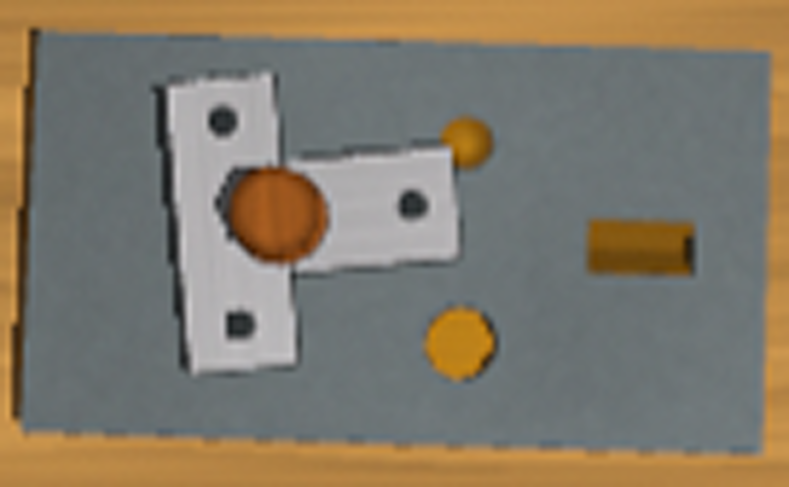

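The enlarged crop shows the deck corners at (38,31), (770,52), (762,453) and (24,431). The plate corners are at (165,86), (271,72), (450,147), (459,259), (297,364) and (191,374). The post top is at (279,215). Next I'll fit poses to these.

```bash
cat > fit.py <<'E'
from h import *
def fit(n,uv,P,z):
    W=unproj(n,uv,z)[:,:2]; P=np.array(P,float); a=P-P.mean(0); b=W-W.mean(0)
    th=np.arctan2((a[:,0]*b[:,1]-a[:,1]*b[:,0]).sum(),(a*b).sum()); R=np.array([[np.cos(th),-np.sin(th)],[np.sin(th),np.cos(th)]])
    t=W.mean(0)-R@P.mean(0); return t,th,np.linalg.norm(P@R.T+t-W,axis=1)
BC=[(-215,85),(95,85),(95,-85),(-215,-85)]; SC=[(-55,60),(-10,60),(60,23),(60,-23),(-10,-60),(-55,-60)]
def crop(a,x0,y0,f): return (np.array(a,float)+.5)/f-.5+np.array([x0,y0])
E
python3 - <<'E'
from fit import *
c=lambda a:crop(a,196,165,5.8)
b=fit("top",c([(38,31),(770,52),(762,453),(24,431)]),BC,40)
s=fit("top",c([(165,86),(271,72),(450,147),(459,259),(297,364),(191,374)]),SC,69)
s2=fit("top",c([(222,121),(412,205),(240,325)]),[(-32,42),(42,0),(-32,-42)],69)
print(b,s,s2,sep="\n")
print("seats",fit("top",c([(467,142),(641,247),(461,343)]),[(-32,42),(42,0),(-32,-42)],38))
print("post",unproj("top",c([(279,215)]),107))
for r in(b,s):
  t,th,_=r;R=np.array([[np.cos(th),-np.sin(th)],[np.sin(th),np.cos(th)]]);print(t+R@[-12,0])
print(np.degrees(s[1]-b[1]))
E
```

```text
(array([577.44265521, -19.31124259]), np.float64(-1.6102617285801586), array([0.30922125, 1.35961201, 0.99703902, 1.64222831]))
(array([587.64112126,  75.00503461]), np.float64(-1.486305138393421), array([1.13108935, 0.73077791, 0.41611485, 0.96578127, 0.58196781,
       1.37724918]))
(array([588.08237654,  75.10295176]), np.float64(-1.4850671761387453), array([0.08063323, 0.15293142, 0.07588911]))
seats (array([577.67271116, -19.30730233]), np.float64(-1.6098831338720614), array([0.25450152, 0.06686446, 0.27238124]))
post [[584.52741443  83.87128881 107.        ]]
[577.9161171   -7.32058648]
[586.62843289  86.96222752]
7.102189460532824
```

Request:
{"api": "apply_moves", "payload": {
  "commands": [
    [-1,-30.4,-11.6,0,0],
    [-1,-30.4,-11.6,0,0],
    [-1,-30.4,-11.6,0,0],
    [-1,-30.4,-11.6,0,0],
    [-1,-30.4,-11.6,0,0],
    [-1,-30.4,-11.6,0,0],
    [-1,-30.4,-11.6,0,0],
    [-1,-30.4,-11.6,0,0],
    [-1,-30.4,-11.6,0,0],
    [-1,-30.4,-11.6,0,0],
    [-1,-30.4,-11.6,0,0],
    [-1,-30.4,-11.6,0,0],
    [-1,-30.4,-11.6,0,0],
    [-1,-30.4,-11.6,0,0],
    [-1,-30.4,-11.6,0,0],
    [-1,-30.4,-11.6,0,0],
    [-1,0,0,0,-10.5],
    [-1,0,0,0,-10.5],
    [-1,0,0,0,-10.4],
    [-1,0,0,0,0]
  ]
}}

```text
time_s: 2.65
eef_pos: [586.7, 86.6, 253.0]
ee_rot: [-0.0, -0.042, 0.999, 0.0]
force: [0.7, 0.6, 0.3]
grip_width: 1.002
grip_force: 0.0
```

Request:
{"api": "apply_moves", "payload": {
  "commands": [
    [-1,0,0,20,0],
    [-1,0,0,20,0],
    [-1,0,0,20,0],
    [-1,0,0,20,0],
    [-1,0,0,20,0],
    [-1,0,0,20,0],
    [-1,0,0,16,0],
    [-1,0,0,8,0],
    [-1,0,0,6,0],
    [-1,0,0,0,0],
    [-0.6,0,0,0,0],
    [-0.4,0,0,0,0],
    [-0.2,0,0,0,0],
    [0,0,0,0,0],
    [0.2,0,0,0,0],
    [0.4,0,0,0,0],
    [1,0,0,0,0],
    [1,0,0,0,0],
    [1,0,0,0,0]
  ],
  "newtons": 30
}}

```text
time_s: 5.03
eef_pos: [586.9, 86.4, 103.6]
ee_rot: [0.0, -0.043, 0.999, -0.0]
force: [-0.6, -2.1, 4.4]
grip_width: 0.408
grip_force: 29.7
```

Request:
{"api": "apply_moves", "payload": {
  "commands": [
    [1,1.3,0,0,1.8],
    [1,1.3,0,0,1.8],
    [1,1.3,0,0,1.8],
    [1,1.2,0,0,1.7],
    [1,0,-5,0,0],
    [1,0,-7,0,0],
    [1,0,-7,0,0],
    [1,0,-7,0,0],
    [1,0,-7,0,0],
    [1,0,-7,0,0],
    [1,0,-7,0,0],
    [1,0,-7,0,0],
    [1,0,-7,0,0],
    [1,0,-4,0,0],
    [1,0,0,0,0]
  ]
}}

```text
time_s: 6.9
eef_pos: [578.9, 21.6, 103.5]
ee_rot: [-0.0, 0.02, 1.0, 0.0]
force: [0.2, -0.6, 7.2]
grip_width: 0.404
grip_force: 30.0
```

Run:
```python
from h import *
im=imaging.capture("top")
cv2.imwrite("pics/top_crop2.png",cv2.resize(im[165:249,196:332],None,fx=5.8,fy=5.8,interpolation=cv2.INTER_CUBIC))
im=imaging.capture("scene")
cv2.imwrite("pics/scene2.png",cv2.resize(im[190:280,215:360],None,fx=5.5,fy=5.5,interpolation=cv2.INTER_CUBIC))
```

```text
(no output)
```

View pics/top_crop2.png

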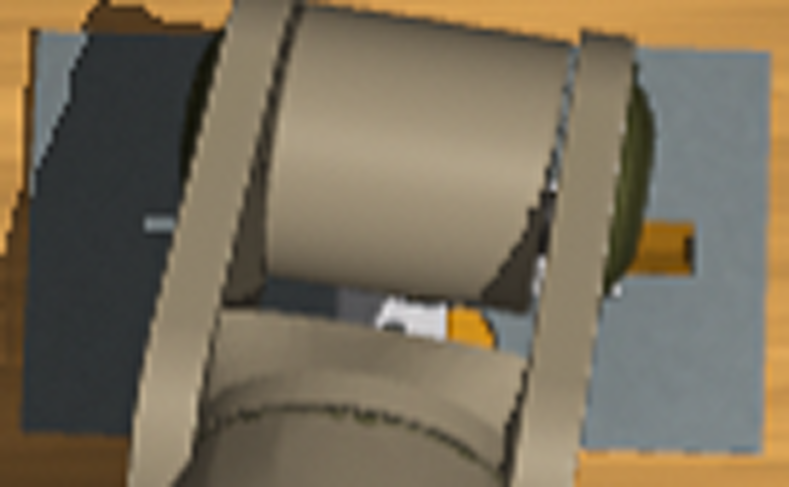

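View pics/scene2.png

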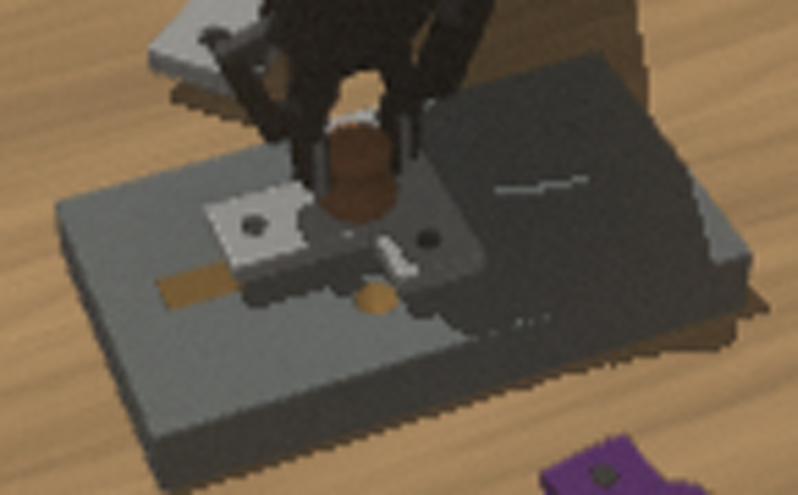

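The stage followed the grip and now sits about 29 mm short. In the scene crop the screw dots are at (254,225) for the groove and (428,239) for the cone. The deck corners are at (57,204), (153,438) and (748,255). I'll check the relative pose in that view.

Run:
```python
from fit import *
c=lambda a:crop(a,215,190,5.5)
b=fit("scene",c([(57,204),(153,438),(748,255)]),[(95,-85),(95,85),(-215,85)],40)
s=fit("scene",c([(254,225),(428,239)]),[(42,0),(-32,42)],69)
s2=fit("scene",c([(206,205),(235,267),(487,262)]),[(60,-23),(60,23),(-55,60)],69)
for q in(s,s2):
  R=np.array([[np.cos(b[1]),np.sin(b[1])],[-np.sin(b[1]),np.cos(b[1])]])
  print(b,q,"rel",R@(q[0]-b[0]),np.degrees(q[1]-b[1]))
```

```text
(array([579.18149534, -17.52750769]), np.float64(-1.612388885159606), array([2.56570131, 1.40119881, 2.65600629])) (array([579.04073234,  10.36247912]), np.float64(-1.605148110566044), array([0.15728182, 0.15728182])) rel [-27.86001326  -1.30032274] 0.414865824616662
(array([579.18149534, -17.52750769]), np.float64(-1.612388885159606), array([2.56570131, 1.40119881, 2.65600629])) (array([583.0478095 ,  10.61509872]), np.float64(-1.6621507964356361), array([0.57823262, 0.9926378 , 0.41785593])) rel [-28.27903093   2.69278485] -2.8511474966209875
```

Request:
{"api": "apply_moves", "payload": {
  "commands": [
    [1,0,-5,0,0],
    [1,0,-6,0,0],
    [1,0,-6,0,0],
    [1,0,-5,0,0],
    [1,0,-4,0,0],
    [1,0,-2.5,0,0],
    [1,0,0,0,0],
    [1,0,0,0,0],
    [0.1,0,0,0,0],
    [0,0,0,0,0],
    [-0.2,0,0,0,0],
    [-0.5,0,0,0,0],
    [-1,0,0,0,0],
    [-1,0,0,0,0],
    [-1,0,0,0,0],
    [-1,0,0,0,0]
  ],
  "newtons": 20
}}

```text
time_s: 9.0
eef_pos: [578.1, -7.1, 103.3]
ee_rot: [0.0, 0.019, 1.0, -0.0]
force: [0.3, 0.8, -0.3]
grip_width: 1.0
grip_force: 0.0
```

Next I'll lift clear, move aside and check.

Request:
{"api": "apply_moves", "payload": {
  "commands": [
    [-1,0,0,-10,0],
    [-1,0,0,-20,0],
    [-1,0,0,-30,0],
    [-1,0,0,-30,0],
    [-1,0,0,-30,0],
    [-1,0,0,-30,0],
    [-1,25,25,0,0],
    [-1,25,25,0,0],
    [-1,25,25,0,0],
    [-1,25,25,0,0],
    [-1,25,25,0,0],
    [-1,25,25,0,0],
    [-1,25,25,0,0],
    [-1,25,25,0,0],
    [-1,0,25,0,0],
    [-1,0,25,0,0],
    [-1,0,25,0,0],
    [-1,0,0,0,0]
  ]
}}

```text
time_s: 11.25
eef_pos: [388.6, 276.3, 253.8]
ee_rot: [0.0, 0.018, 1.0, 0.0]
force: [0.0, -0.7, 0.4]
grip_width: 0.998
grip_force: 0.0
```

Run:
```python
from h import *
im=imaging.capture("top")
cv2.imwrite("pics/top_crop3.png",cv2.resize(im[165:249,196:332],None,fx=5.8,fy=5.8,interpolation=cv2.INTER_CUBIC))
im=imaging.capture("scene")
cv2.imwrite("pics/scene3.png",cv2.resize(im[190:280,215:360],None,fx=5.5,fy=5.5,interpolation=cv2.INTER_CUBIC))
```

```text
(no output)
```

View pics/top_crop3.png

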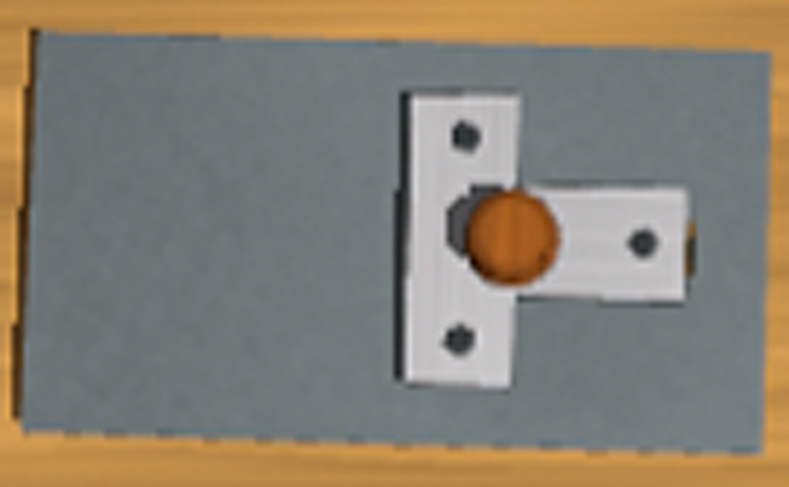

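View pics/scene3.png

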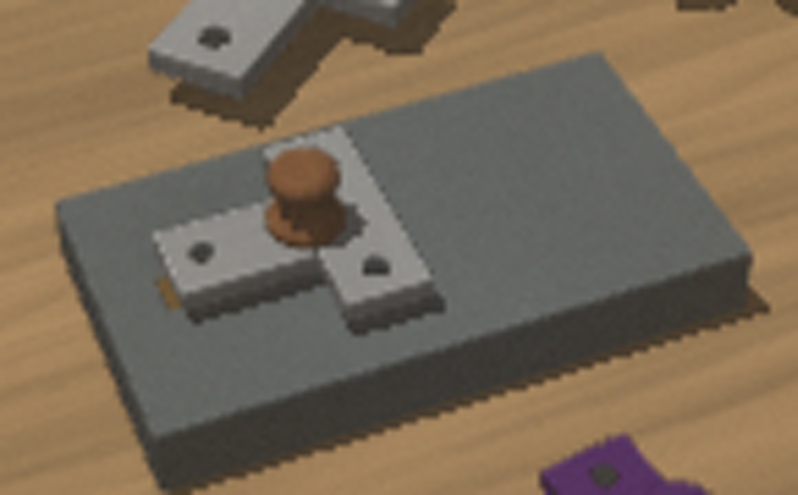

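The top crop shows the stage level, with screw dots at (466,136), (643,243) and (459,340), and the scene crop shows it sunk into the deck. I'll check this numerically and hand in only if it fits.

Run:
```python
from fit import *
P=[(-32,42),(42,0),(-32,-42)]
s=fit("top",crop([(466,136),(643,243),(459,340)],196,165,5.8),P,61); print(s)
h=fit("top",crop([(467,142),(641,247),(461,343)],196,165,5.8),P,38); print(h)
c=lambda a:crop(a,215,190,5.5)
for z in (61,69): print(z,fit("scene",c([(202,252),(376,266)]),P[1::-1],z))
d=np.linalg.norm(s[0]-h[0]);print(d)
if d<2.5 and abs(s[1]-h[1])<.03: print(ctrl.finish_job())
```

```text
(array([577.47542323, -19.1329002 ]), np.float64(-1.6132260040566375), array([0.08217511, 0.07042853, 0.04861268]))
(array([577.67271116, -19.30730233]), np.float64(-1.6098831338720614), array([0.25450152, 0.06686446, 0.27238124]))
61 (array([577.87048125, -16.69708947]), np.float64(-1.6029435509201144), array([0.12870701, 0.12870701]))
69 (array([585.39075799, -19.43288524]), np.float64(-1.6029435509201135), array([0.59013612, 0.59013612]))
0.263322292709048
the job is handed in; nothing more can be done
None
```

The stage is seated: the final top picture puts it about 0.3 mm and 0.2° from home, and it has sunk to seat height. The arm is clear of everything, and I handed the job in at about 11 s.

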